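Set the telescopic legs of an upturned cooker stand

TASK

The cast-iron cooker stand has been turned upside down so its telescopic legs can be set. Make the two legs with black feet the same length as the leg with the red foot, so that it will stand level: for each, turn the foot to unlock it, slide it in or out, and turn it back fully home to lock it, then let go. Do not force a locked leg, leave the red leg as it is, do not shift the stand, and do not knock the bottles or the cup about.

Things in the scene. Friction and masses are not known exactly. Their poses are not given: they have to be found in the camera images.
- stand: Black cast-iron ring stand (170 mm ring, 20 mm high, 3 kg, loose) upside down. Origin: centre of the ring's underside, z up. Legs at azimuth 0 (red foot), +120 deg (left), -120 deg (right) from its x axis about z; each leg axis starts at radius 52 mm, height 20 mm, and leans outwards 28 deg from vertical. 25 mm outer tube, 34 mm grey collar 90 to 125 mm along the axis, 19 mm inner tube, foot.
- foot_red (a point): Centre of the outer end face of the red leg's foot, on the leg axis (slides with the leg, does not turn; axes parallel to stand's). The red foot is a ribbed cylinder, 44 mm in diameter, reaching from here 48 mm back towards the ring; the white pointer tab, 6 mm proud, sits on its last 10 mm there. The leg to match: locked, length varies.
- foot_left (a point): Centre of the outer end face of the left leg's foot, on the leg axis (slides with the leg, does not turn; axes parallel to stand's). The black foot is a ribbed cylinder, 44 mm in diameter, reaching from here 48 mm back towards the ring; the white pointer tab, 6 mm proud, sits on its last 10 mm there. Starts locked, 14 to 58 mm too short.
- foot_right (a point): Centre of the outer end face of the right leg's foot, on the leg axis (slides with the leg, does not turn; axes parallel to stand's). The black foot is a ribbed cylinder, 44 mm in diameter, reaching from here 48 mm back towards the ring; the white pointer tab, 6 mm proud, sits on its last 10 mm there. Starts locked, 12 to 56 mm too long.
- slide_red (a joint): Sliding of the red leg's inner section (m): 0 fully in, 0.10 fully out, growing as the foot moves away from the ring; the foot's end lies 182 mm + this value along the leg axis from its start in stand. Unlocked it slides with about 2.5 N of friction and stays where it is left; locked it holds over 20 N.
- slide_left (a joint): Sliding of the left leg's inner section (m): 0 fully in, 0.10 fully out, growing as the foot moves away from the ring; the foot's end lies 182 mm + this value along the leg axis from its start in stand. Unlocked it slides with about 2.5 N of friction and stays where it is left; locked it holds over 20 N.
- slide_right (a joint): Sliding of the right leg's inner section (m): 0 fully in, 0.10 fully out, growing as the foot moves away from the ring; the foot's end lies 182 mm + this value along the leg axis from its start in stand. Unlocked it slides with about 2.5 N of friction and stays where it is left; locked it holds over 20 N.
- twist_red (a joint): Twist of the red foot about its leg axis (rad): 0 = locked, at its stop (white tab over the collar's white line); turning counter-clockwise, seen looking at the end face, it grows to the stop at 1.05 = unlocked. The clamp is free above 0.8. It takes about 0.25 N m to turn, rising to 0.45 N m towards the locked stop, and stays where it is left.
- twist_left (a joint): Twist of the left foot about its leg axis (rad): 0 = locked, at its stop (white tab over the collar's white line); turning counter-clockwise, seen looking at the end face, it grows to the stop at 1.05 = unlocked. The clamp is free above 0.8. It takes about 0.25 N m to turn, rising to 0.45 N m towards the locked stop, and stays where it is left.
- twist_right (a joint): Twist of the right foot about its leg axis (rad): 0 = locked, at its stop (white tab over the collar's white line); turning counter-clockwise, seen looking at the end face, it grows to the stop at 1.05 = unlocked. The clamp is free above 0.8. It takes about 0.25 N m to turn, rising to 0.45 N m towards the locked stop, and stays where it is left.
- chilli_shaker: Tall seasoning bottle, green lid and bands (a second like it stands away at the back), 101 mm across, 206 mm tall, loose. Origin at the centre of its underside, z up. Bystander: this bottle and the cup stand about 0.15 m from the stand's centre, one beside the left leg and one beside the right leg, each on the side towards the red leg; which is where varies.
- tea_cup: Clear plastic cup of iced tea, 95 mm across the rim, 132 mm tall, loose. Origin at the centre of its underside, z up. A bystander, see the tall bottle.
- salt_shaker: Small seasoning bottle with a red lid, 69 mm across, 123 mm tall, loose. Origin at the centre of its underside, z up. A bystander about 0.16 m from the stand's centre, between the red and the right leg.

How it is judged:
By the outcome, as a careful person would: the job done as asked, in the order asked, and still so for the second after the job is handed in, with the robot touching nothing.
It also fails if it takes over 61 s, if anything falls off the work surface, if the arm or the gripper's body presses on something with over 40 N, if the wrist force passes 120 N, or if a joint passes its speed limit or range.

ROBOT

A 6-joint arm with a two-finger parallel gripper is mounted at the origin on a cart in front of the work surface, level with it; the furniture and walls round the work are solid. World frame = base frame: x ahead of the robot, y to its left, z up, the work surface at z = 0. Lengths are in mm, angles in rad, forces in N, time in s.
With the tool pointing down it reaches from about 300 to 775 mm from the base axis. Payload 14.6 kg.
Tool frame: the origin (TCP) lies at the very end of the fingers, on their centre line; the grasp point (between the pads) lies 19 mm behind it; z points along the fingers, y is the line along which they close (so a half turn about z gives the same grasp; the last joint's range is limited). The gripper opens to 94 mm and grips with 3 to 60 N. Pads are 16 mm wide; open, the fingers measure 119 mm over their backs; the gripper's body (75 mm by 177 mm) begins 78 mm behind the grasp point.
Start: joints at [1.114, 0.3, 1.521, -0, 1.321, -0.067], TCP at [208.998, 508.733, 205.446] pointing down, gripper open.
Joint ranges: [-3.03, 3.03], [-0.79, 2.21], [0.23, 2.52], [-1.04, 4.18], [0, 3.07], [-2.55, 2.55]. Speed limits (rad/s): [2.22, 2.22, 2.57, 3.14, 3.14, 3.14].

INTERFACE

Orientations are given as [roll, pitch, yaw] about the fixed x, y, z axes, in that order (R = Rz(yaw) Ry(pitch) Rx(roll)).
In Python, from cell import manip gives the robot as it stands.
- The arm moves only by the tool servo_tool, never from a script. Its argument "motion" is a list that holds one entry, the list of rows, each a list of 7 numbers: the shift along the world's x, y, z as a fraction of full scale, then the turn, a rotation vector about the world's x, y, z as a fraction of full scale, then the closure, from 0 (fully open) to 1 (shut). In form: [[[x, y, z, rx, ry, rz, gripper], ...]]. A call has 1 to 10 rows; each row is the pose to reach, as a shift and turn from the pose commanded when the call began, turning the shorter way round; what a row does not reach only later rows make up. Full scale, the value 1, is 0.5 m for a shift and pi rad for a turn. A row lasts 1/10 s, in which the tool goes at most 50 mm and 8.59 degrees, less where a joint would pass 70% of its speed; a pose out of reach is approached as far as the arm can. A call with a number of a shift or a turn outside -1 to 1 is refused whole. A call with a gripper value outside its range is refused whole. The fingers move at their own pace and stop on an object; "newtons" is the grip in N (left out, the last holds). Time passes only in rows, so rows that repeat a pose let the fingers close. It gives the time, the measured TCP pose, the force, the opening and the grip force at its end, in the units of the state.
- manip.read_state(): the state, without advancing time (a new reading comes with each control period).
- manip.camera(name): name is "scene" or "side" or "wrist"; returns a dict with "frame" (384x512x3 uint8, red, green, blue), "range_z" (384x512 float32, mm along the optical axis (not along the pixel's ray), 0 where there is no reading), "vfov" (degrees; the focal length in pixels is half the picture's height over the tangent of half this angle, whatever the lens; pixels are square), "cx", "cy" (the principal point, pixels), "cam_to_world" (4x4, takes a point from camera to world coordinates). Camera axes: x right, y down, z forward; pixel columns grow to the right and rows downward; lengths in mm; the calibration is good to about 2 mm. A picture is of the moment at which its call begins.
- manip.sign_off(): hands the job in; it is judged then, once.
The state is a dict: "clock": time; "joints": joint angles; "qd": joint speeds; "effort": joint torques, N m; "eef_pos": TCP position; "eef_rot": TCP orientation; "wrist_force": force on the tool from outside, world axes, zero at the start; "moment": the same for the moment, N m; "finger_gap": finger opening in mm; "finger_force": force on a finger pad.
Only numpy, scipy, OpenCV 4.12 (cv2) and the standard library are available. Lean on these libraries where they do the work, as an engineer would, in place of code of your own. Each camera call takes 0.05 s, during which the arm holds its last target. There are 200 camera calls.

## Working session

There is one attempt and no reset: what is moved stays moved. The work goes in short steps, Python scripts to look and compute and a tool call to move; the robot and the scene stay as the last step left them, time stands still between calls to the robot, and variables do not carry over. Pictures are saved under pics/ and viewed, at most 10 in all, crops included, and the job is handed in when it is done.

Besides the shell and the picture viewer there is one more tool, called after ">>>" as name(argument=value, ...), one argument or row to a line, values as JSON. servo_tool: Moves the arm, as the interface text tells. Its arguments: {"type":"object","properties":{"motion":{"type":"array"},"newtons":{"type":"number"}},"required":["motion"]}

```bash
ls; mkdir -p pics
cat > h.py <<'E'
import numpy as np, cv2
from cell import manip
def shot(n,tag):
    c=manip.camera(n); np.savez(f'pics/{tag}.npz',**c); cv2.imwrite(f'pics/{tag}.png',c['frame'][:,:,::-1]); return c
def load(tag): return dict(np.load(f'pics/{tag}.npz'))
def cloud(c):
    h,w=c['range_z'].shape; f=h/2/np.tan(np.radians(float(c['vfov']))/2)
    v,u=np.mgrid[:h,:w]; z=c['range_z']
    P=np.stack([(u-c['cx'])/f*z,(v-c['cy'])/f*z,z],-1)
    T=c['cam_to_world']; return P@T[:3,:3].T+T[:3,3]
E
python3 - <<'E'
from h import *
a=shot('scene','s0');b=shot('side','d0')
cv2.imwrite('pics/both0.png',cv2.resize(np.hstack([a['frame'],b['frame']])[:,:,::-1],(800,300)))
for c in(a,b): print(c['cam_to_world'].round(2).tolist(),c['vfov'])
print(manip.read_state())
E
```

```text
pics
[[-0.93, 0.22, -0.3, 982.06], [0.37, 0.59, -0.72, 811.25], [0.02, -0.78, -0.63, 807.33], [0.0, 0.0, 0.0, 1.0]] 42.68757816639075
[[-0.93, -0.23, 0.29, 367.61], [-0.37, 0.57, -0.74, 770.28], [0.0, -0.79, -0.61, 738.38], [0.0, 0.0, 0.0, 1.0]] 50.24544116778378
{'clock': 0.1, 'joints': array([ 1.11444369e+00,  3.00411644e-01,  1.52152683e+00,  5.85630251e-06,
        1.32069476e+00, -6.65927635e-02]), 'qd': array([ 1.29911461e-04, -6.61384797e-05, -2.03356878e-03,  1.50057439e-03,
       -1.32039662e-03, -1.43950555e-04]), 'effort': array([ 2.76615159e-03, -5.32648158e+01, -3.53280330e+01,  7.09831389e-02,
        2.35075923e-02, -1.03537241e-04]), 'eef_pos': array([208.87401973, 508.5371567 , 204.94189201]), 'eef_rot': array([-3.14055476e+00, -7.49039268e-05,  2.75183129e+00]), 'wrist_force': array([ 0.92104765,  0.25618619, -0.25888515]), 'moment': array([ 0.01176163, -0.00860564, -0.05239773]), 'finger_force': 0.0, 'finger_gap': 93.8858884244843}
```

View pics/s0.png

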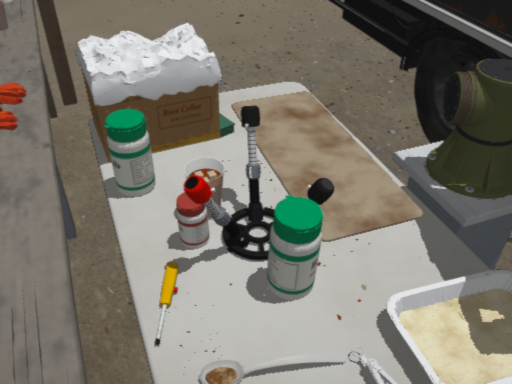

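View pics/d0.png

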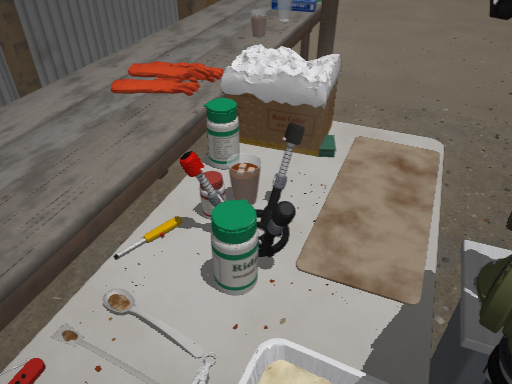

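The scene view shows the ring at about (258,230), the red foot at (197,188), the long right foot at (251,115) and the short left foot at (320,188). The chilli bottle is at (295,245), and the cup and salt are on the left. I'll fit a stand model to both depth clouds next.

```bash
cat > fit.py <<'E'
from h import *
from scipy.optimize import least_squares
S,C=np.sin(np.radians(28)),np.cos(np.radians(28))
AZ=np.radians([0,120,-120])
def axis(p,i):
    a=p[2]+AZ[i]; e=np.array([np.cos(a),np.sin(a)])
    return np.array([p[0]+52*e[0],p[1]+52*e[1],20.]),np.array([S*e[0],S*e[1],C])
def cyl(P,o,d,t0,t1,r):
    t=(P-o)@d; q=np.linalg.norm(P-o-t[:,None]*d,axis=1)
    a=q-r; b=abs(t-(t0+t1)/2)-(t1-t0)/2
    return np.minimum(np.maximum(a,b),0)+np.hypot(np.maximum(a,0),np.maximum(b,0))
def sdf(p,P):
    D=[]
    for i in range(3):
        o,d=axis(p,i); L=182+p[3+i]
        D+= [cyl(P,o,d,0,90,12.5),cyl(P,o,d,90,125,17),cyl(P,o,d,120,L-40,9.5),cyl(P,o,d,L-48,L,22)]
    return np.min(D,0)
E
python3 - <<'E'
from fit import *
A=[];K=[]
for t,pts in(('s0',{'ring':(258,230),'red':(197,188),'R':(251,115),'L':(320,188),'chil':(297,215),'cup':(207,165),'salt':(190,202)}),('d0',{'red':(191,160),'R':(294,132),'L':(285,212),'chil':(235,210),'cup':(245,160),'salt':(212,180)})):
    c=load(t);W=cloud(c);print(t,{k:W[v,u].round().tolist() for k,(u,v) in pts.items()})
    A.append(W[c['range_z']>0]);K.append(c['frame'][c['range_z']>0])
P=np.vstack(A)
W=cloud(load('s0'))
ft=[W[188,197],W[188,320],W[115,251]]
best=None
c0=np.mean(ft,0)[:2]
P=P[(P[:,2]>45)&(np.hypot(*(P[:,:2]-c0).T)<230)]
for i in range(3): pass
yaw=np.arctan2(*(ft[0][:2]-W[230,258][:2])[::-1])
p=np.array([*W[230,258][:2],yaw,40,30,60])
for th in(40,20,10,6,6):
    Q=P[abs(sdf(p,P))<th]
    r=least_squares(lambda p:sdf(p,Q),p,loss='soft_l1',f_scale=2,x_scale=[1,1,.01,1,1,1]);p=r.x
    print(len(Q),p.round(3),np.median(abs(r.fun)))
for i in range(3):
    o,d=axis(p,i); print((o+d*(182+p[3+i])).round(1),d.round(3))
np.save('p.npy',p)
E
```

```text
s0 {'ring': [650.0, 15.0, -2.0], 'red': [811.0, 98.0, 232.0], 'R': [624.0, -106.0, 242.0], 'L': [571.0, 143.0, 199.0], 'chil': [650.0, 203.0, 201.0], 'cup': [727.0, -132.0, 110.0], 'salt': [806.0, 3.0, 122.0]}
d0 {'red': [797.0, 90.0, 233.0], 'R': [615.0, -109.0, 242.0], 'L': [551.0, 144.0, 198.0], 'chil': [646.0, 185.0, 205.0], 'cup': [761.0, -136.0, 109.0], 'salt': [793.0, 7.0, 124.0]}
5111 [6.57856e+02 3.24020e+01 2.84000e-01 5.99420e+01 2.13580e+01 7.72090e+01] 1.0033316514093542
5440 [6.57797e+02 3.24180e+01 2.84000e-01 5.99660e+01 2.12470e+01 7.72100e+01] 0.981303917261771
5439 [6.57796e+02 3.24170e+01 2.84000e-01 5.99670e+01 2.12470e+01 7.72090e+01] 0.9810800162915747
5410 [6.57797e+02 3.23980e+01 2.84000e-01 5.99840e+01 2.12530e+01 7.72010e+01] 0.9741522955939894
5411 [6.57796e+02 3.23970e+01 2.84000e-01 5.99840e+01 2.12530e+01 7.72010e+01] 0.9731466947215459
[816.8  78.7 233.7] [0.451 0.131 0.883]
[551.3 134.3 199.5] [-0.339  0.325  0.883]
[ 616.5 -136.3  248.9] [-0.112 -0.456  0.883]
```

```bash
cat > plan.py <<'E'
from fit import *
from scipy.spatial.transform import Rotation as Ro
def frame(d,psi):
    # tool z=-d ; y dir: horizontal-angle psi projected perpendicular to d
    z=-d; y=np.array([np.cos(psi),np.sin(psi),0]); y-=y@z*z; y/=np.linalg.norm(y)
    return np.column_stack([np.cross(y,z),y,z])
def grid(x,y,z,n=9):
    return np.stack(np.meshgrid(*[np.linspace(*k,n) for k in(x,y,z)]),-1).reshape(-1,3)
E
python3 - <<'E'
from plan import *
p=np.load('p.npy')
P=np.vstack([cloud(load(t))[load(t)['range_z']>0] for t in('s0','d0')])
obs={}
for n,c,r,h in(('chil',(648,190),50.5,206),('cup',(745,-135),46,132),('salt',(800,5),34.5,123)):
    c=np.array(c,float)
    Q=P[(np.hypot(*(P[:,:2]-c).T)<r+35)&(P[:,2]>20)&(P[:,2]<h*.75)&(sdf(p,P)>10)]
    m=least_squares(lambda q:np.hypot(Q[:,0]-q[0],Q[:,1]-q[1])-r*(.9 if n=='cup' else 1),c,loss='soft_l1',f_scale=2).x
    obs[n]=(m,r,h);print(n,m.round(1))
B={'fing':np.vstack([grid((-9,9),(24,60),(-97,0)),grid((-9,9),(-60,-24),(-97,0))]),'body':grid((-38,38),(-88,88),(-260,-97),15),'fclosed':np.vstack([grid((-9,9),(22,36),(-97,0)),grid((-9,9),(-36,-22),(-97,0))])}
for i,n in((1,'L'),(2,'R')):
    o,d=axis(p,i); L=182+p[3+i]
    for deg in range(0,180,15):
        R=frame(d,np.radians(deg)); t=o+d*(L-30); s=[]
        for k,b in B.items():
            W=t+b@R.T; W0=W
            dd=min(np.maximum(np.hypot(*(W[:,:2]-m).T)-r,W[:,2]-h).min() for m,r,h in obs.values())
            q=p.copy(); 
            D=[sd for j in range(3) if j!=i for oo,ddd in [axis(p,j)] for sd in[cyl(W,oo,ddd,0,182+p[3+j],22).min()]]
            s.append((k,round(dd),round(min(D))))
        print(n,deg,s)
E
```

```text
chil [646.4 193.1]
cup [745.6 -96.6]
salt [802.6  -9.1]
L 0 [('fing', 8, 149), ('body', 48, 198), ('fclosed', 25, 164)]
L 15 [('fing', 1, 152), ('body', 45, 197), ('fclosed', 22, 165)]
L 30 [('fing', -2, 158), ('body', 43, 203), ('fclosed', 22, 168)]
L 45 [('fing', -2, 167), ('body', 39, 213), ('fclosed', 22, 172)]
L 60 [('fing', 0, 160), ('body', 39, 204), ('fclosed', 22, 169)]
L 75 [('fing', 8, 153), ('body', 39, 198), ('fclosed', 24, 166)]
L 90 [('fing', 20, 149), ('body', 40, 198), ('fclosed', 30, 164)]
L 105 [('fing', 35, 149), ('body', 43, 202), ('fclosed', 37, 165)]
L 120 [('fing', 47, 149), ('body', 47, 198), ('fclosed', 47, 164)]
L 135 [('fing', 49, 153), ('body', 48, 198), ('fclosed', 49, 166)]
L 150 [('fing', 35, 149), ('body', 49, 197), ('fclosed', 39, 164)]
L 165 [('fing', 20, 149), ('body', 48, 202), ('fclosed', 31, 165)]
R 0 [('fing', 89, 201), ('body', 156, 245), ('fclosed', 88, 210)]
R 15 [('fing', 91, 194), ('body', 152, 240), ('fclosed', 91, 207)]
R 30 [('fing', 94, 191), ('body', 151, 239), ('fclosed', 94, 206)]
R 45 [('fing', 97, 190), ('body', 147, 244), ('fclosed', 96, 206)]
R 60 [('fing', 93, 190), ('body', 146, 240), ('fclosed', 91, 206)]
R 75 [('fing', 86, 195), ('body', 140, 240), ('fclosed', 85, 207)]
R 90 [('fing', 80, 191), ('body', 139, 244), ('fclosed', 80, 206)]
R 105 [('fing', 74, 190), ('body', 140, 248), ('fclosed', 77, 206)]
R 120 [('fing', 71, 190), ('body', 139, 245), ('fclosed', 77, 206)]
R 135 [('fing', 73, 193), ('body', 141, 244), ('fclosed', 79, 207)]
R 150 [('fing', 79, 199), ('body', 148, 248), ('fclosed', 82, 209)]
R 165 [('fing', 86, 207), ('body', 157, 255), ('fclosed', 86, 213)]
```

```bash
cat >> plan.py <<'E'
def rel(t,R,st=None,quiet=0):
    st=st or manip.read_state()
    R0=Ro.from_euler('xyz',st['eef_rot']); rv=(Ro.from_matrix(R)*R0.inv()).as_rotvec()
    v=np.r_[(t-st['eef_pos'])/500,rv/np.pi]
    print('rel',v.round(4).tolist(),'mm',np.linalg.norm(t-st['eef_pos']).round(1),'deg',np.degrees(np.linalg.norm(rv)).round(1)); return v
def leg(i,dist,deg,p=None):
    p=np.load('p.npy') if p is None else p
    o,d=axis(p,i); return o+d*(182+p[3+i]+dist),frame(d,np.radians(deg))
E
python3 - <<'E'
from plan import *
t,R=leg(1,60,-80); rel(t,R); print(t)
Rm=Ro.from_euler('xyz',[np.pi,0,0]).as_matrix()
# waypoint: pointing down, y dir at -10deg
rel(np.array([400,330,270.]),frame(np.array([0,0,1.]),np.radians(-6)))
E
```

```text
rel [0.6442, -0.7094, 0.095, 0.1109, -0.1794, -0.8178] mm 481.5 deg 152.0
[530.95437406 153.81768787 252.4385666 ]
rel [0.3823, -0.3571, 0.1301, 0.0002, -0.0003, -0.4093] mm 269.5 deg 73.7
```

>>> servo_tool(
  motion=[
    [[0.08,-0.07,0.1,0,0,-0.045,0],[0.15,-0.14,0.13,0,0,-0.09,0],[0.22,-0.2,0.13,0,0,-0.135,0],[0.28,-0.26,0.13,0,0,-0.18,0],[0.33,-0.31,0.13,0,0,-0.225,0],[0.36,-0.33,0.13,0,0,-0.27,0],[0.38,-0.35,0.13,0,0,-0.315,0],[0.38,-0.357,0.13,0,0,-0.36,0],[0.38,-0.357,0.13,0,0,-0.4,0],[0.38,-0.357,0.13,0,0,-0.409,0]],
  ],
)

```text
clock: 1.1
eef_pos: [399.0, 330.0, 270.2]
eef_rot: [-3.141, 0.0, 1.464]
wrist_force: [0.5, 0.2, -0.2]
finger_gap: 94.0
finger_force: 0.0
```

Run:
```python
from plan import *
s=manip.read_state();print(s['clock'],s['joints'].round(2),s['eef_pos'].round(1))
t,R=leg(1,60,-80); rel(t,R)
```

```text
1.1 [ 0.62  0.18  1.51 -0.    1.44  0.73] [399.  330.  270.2]
rel [0.2639, -0.3524, -0.0355, -0.0149, -0.1673, -0.4204] mm 220.9 deg 81.5
```

>>> servo_tool(
  motion=[
    [[0.05,-0.06,0,-0.0015,-0.0167,-0.042,0],[0.1,-0.12,0,-0.003,-0.0335,-0.084,0],[0.14,-0.18,0,-0.0045,-0.05,-0.126,0],[0.18,-0.23,0,-0.006,-0.067,-0.168,0],[0.22,-0.28,0,-0.0075,-0.0835,-0.21,0],[0.25,-0.32,-0.01,-0.009,-0.1,-0.252,0],[0.264,-0.345,-0.02,-0.0105,-0.117,-0.294,0],[0.264,-0.352,-0.03,-0.012,-0.134,-0.336,0],[0.264,-0.352,-0.0355,-0.0135,-0.15,-0.378,0],[0.264,-0.352,-0.0355,-0.0149,-0.1673,-0.4204,0]],
  ],
)

```text
clock: 2.1
eef_pos: [530.8, 154.1, 252.2]
eef_rot: [2.75, -0.304, 0.176]
wrist_force: [-0.6, -0.7, 0.1]
finger_gap: 94.4
finger_force: 0.0
```

Run:
```python
from plan import *
c=shot('wrist','w1')
s=manip.read_state();print(s['clock'],s['joints'].round(2),s['eef_pos'].round(1))
t,R=leg(1,60,-80); rel(t,R)
W=cloud(c);P=W[c['range_z']>0];p=np.load('p.npy')
print(len(P),np.unique(c['range_z'].round(-1))[:5],c['cam_to_world'].round(2).tolist())
d=sdf(p,P); m=(abs(d)<8)&(P[:,2]>45);print(m.sum(),np.median(d[m]),np.median(abs(d[m])))
```

```text
2.15 [ 0.43  0.18  1.63 -0.5   1.18  2.06] [530.6 154.6 251.9]
rel [0.0007, -0.0016, 0.0011, 0.0007, 0.0013, 0.0032] mm 1.0 deg 0.6
192850 [ 0. 50. 60. 70. 80.] [[0.05, -0.99, 0.11, 534.82], [-0.93, -0.08, -0.36, 224.01], [0.36, -0.08, -0.93, 430.94], [0.0, 0.0, 0.0, 1.0]]
8281 -0.2848024718602744 0.9315339673211156
```

View pics/w1.png

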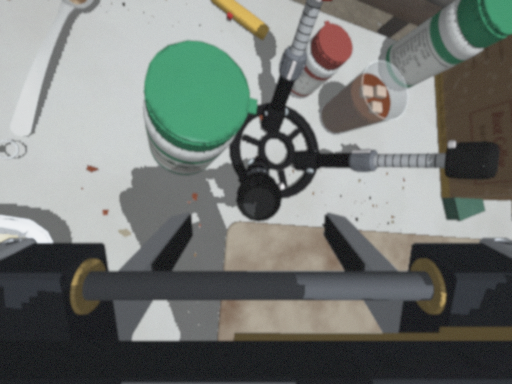

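The wrist view has the left foot's end at (258,197), centred between the fingers (about 160–360). The bottle at (200,105) is clear. I'll check the foot's offset from this closer view.

Run:
```python
from plan import *
p0=np.load('p.npy')
def f(tags):
    p=p0.copy()
    P=np.vstack([cloud(load(t))[load(t)['range_z']>0] for t in tags]);P=P[P[:,2]>45]
    for th in(10,6,6):
        Q=P[abs(sdf(p,P))<th]
        p=least_squares(lambda p:sdf(p,Q),p,loss='soft_l1',f_scale=2,x_scale=[1,1,.01,1,1,1]).x
    o,d=axis(p,1);print(tags,p.round(3),(o+d*(182+p[4])).round(1));return p
for k in(['s0'],['d0'],['w1']):f(k)
p=f(['s0','d0','w1']);np.save('p.npy',p)
t,R=leg(1,-32,-80,p);rel(t,R)
```

```text
['s0'] [6.57982e+02 3.18900e+01 2.84000e-01 5.95020e+01 2.02630e+01 7.61350e+01] [551.7 133.4 198.6]
['d0'] [6.5769e+02 3.2908e+01 2.8400e-01 6.1100e+01 2.1805e+01 7.8566e+01] [551.  135.  199.9]
['w1'] [6.56702e+02 3.13440e+01 2.83000e-01 6.15650e+01 2.10220e+01 7.70960e+01] [550.3 133.2 199.3]
['s0', 'd0', 'w1'] [6.5710e+02 3.1786e+01 2.8400e-01 6.0429e+01 2.1048e+01 7.7190e+01] [550.7 133.7 199.3]
rel [0.0618, -0.0627, -0.1617, 0.0007, 0.0013, 0.0032] mm 92.1 deg 0.6
```

>>> servo_tool(
  motion=[
    [[0.007,-0.008,-0.017,0.0007,0.0013,0.0032,0],[0.0135,-0.0145,-0.035,0.0007,0.0013,0.0032,0],[0.0205,-0.0215,-0.053,0.0007,0.0013,0.0032,0],[0.0275,-0.0285,-0.071,0.0007,0.0013,0.0032,0],[0.0345,-0.0355,-0.09,0.0007,0.0013,0.0032,0],[0.0415,-0.042,-0.108,0.0007,0.0013,0.0032,0],[0.0485,-0.049,-0.126,0.0007,0.0013,0.0032,0],[0.0555,-0.056,-0.145,0.0007,0.0013,0.0032,0],[0.0618,-0.0627,-0.1617,0.0007,0.0013,0.0032,0],[0.0618,-0.0627,-0.1617,0.0007,0.0013,0.0032,0]],
  ],
)

```text
clock: 3.15
eef_pos: [561.8, 122.3, 170.4]
eef_rot: [2.755, -0.298, 0.187]
wrist_force: [0.9, 0.0, 0.1]
finger_gap: 94.0
finger_force: 0.0
```

>>> servo_tool(
  motion=[
    [[0,0,0,0,0,0,0.3],[0,0,0,0,0,0,0.4],[0,0,0,0,0,0,0.45],[0,0,0,0,0,0,0.5]],
  ],
  newtons=5,
)

```text
clock: 3.55
eef_pos: [561.9, 123.0, 172.2]
eef_rot: [2.755, -0.301, 0.187]
wrist_force: [-0.8, -0.6, -0.1]
finger_gap: 65.0
finger_force: 0.0
```

```bash
cat > st.py <<'E'
from plan import *
import sys
i=int(sys.argv[1]);s=manip.read_state();p=np.load('p.npy');o,d=axis(p,i)
t=(s['eef_pos']-o)@d; R=Ro.from_euler('xyz',s['eef_rot']).as_matrix()
F=s['wrist_force']
print('clk',s['clock'],'q',s['joints'].round(2),'pos',s['eef_pos'].round(2))
print('axial(L)',t.round(2),'lateral',(s['eef_pos']-o-t*d).round(2),'tilt err deg',np.degrees(np.arccos(-R[:,2]@d)).round(2),'ydir',np.degrees(np.arctan2(R[1,1],R[0,1])).round(1))
print('F',F.round(1),'Fax',(F@d).round(1),'Ftool',(R.T@F).round(1),'M',s['moment'].round(2),'Max',(s['moment']@d).round(2),'gap',s['finger_gap'].round(1),'grip',round(float(s['finger_force']),1))
E
python3 st.py 1
```

```text
clk 3.55 q [ 0.35  0.29  1.7  -0.52  0.99  2.04] pos [561.93 123.04 172.17]
axial(L) 171.85 lateral [ 0.67 -0.49  0.44] tilt err deg 0.32 ydir -86.1Traceback (most recent call last):
  File "st.py", line 8, in <module>
    print('F',F.round(1),'Fax',(F@d).round(1),'Ftool',(R.T@F).round(1),'M',s['moment'].round(2),'Max',(s['moment']@d).round(2),'gap',s['finger_gap'].round(1),'grip',round(float(s['finger_force']),1))
                                                                                                                                     ^^^^^^^^^^^^^^^^^^^^^
AttributeError: 'float' object has no attribute 'round'
```

>>> servo_tool(
  motion=[
    [[0,0,0,0,0,0,0.55],[0,0,0,0,0,0,0.6],[0,0,0,0,0,0,0.6],[0,0,0,0,0,0,0.6]],
  ],
  newtons=5,
)

```text
clock: 3.95
eef_pos: [561.9, 123.1, 171.8]
eef_rot: [2.755, -0.3, 0.187]
wrist_force: [-0.7, 2.5, -1.0]
finger_gap: 43.9
finger_force: 5.0
```

```bash
sed -i "s/s\['finger_gap'\].round(1)/round(float(s['finger_gap']),1)/" st.py; python3 st.py 1
```

```text
clk 3.95 q [ 0.35  0.29  1.7  -0.52  0.99  2.04] pos [561.9  123.1  171.83]
axial(L) 171.58 lateral [ 0.55 -0.34  0.34] tilt err deg 0.33 ydir -86.1
F [-0.7  2.5 -1. ] Fax 0.2 Ftool [-0.5 -2.7 -0.1] M [0.54 0.39 0.06] Max -0.01 gap 43.9 grip 5.0
```

>>> servo_tool(
  motion=[
    [[0,0.001,0,0,0,0,0.65],[0,0.001,0,0,0,0,0.65],[0,0.001,0,0,0,0,0.65]],
  ],
  newtons=35,
)

```text
clock: 4.25
eef_pos: [561.9, 123.2, 171.8]
eef_rot: [2.755, -0.3, 0.187]
wrist_force: [-0.3, -1.0, -0.5]
finger_gap: 43.4
finger_force: 35.0
```

```bash
python3 st.py 1; python3 -c "
from plan import *
p=np.load('p.npy')
for i in(1,2):
  o,d=axis(p,i);print(d, (d*1.05/np.pi).round(4),(d*.0*1).round(2))"
```

```text
clk 4.25 q [ 0.35  0.29  1.7  -0.52  0.99  2.04] pos [561.87 123.23 171.8 ]
axial(L) 171.6 lateral [ 0.54 -0.22  0.29] tilt err deg 0.29 ydir -86.2
F [-0.3 -1.  -0.5] Fax -0.7 Ftool [-0.6  0.7  0.7] M [-0.02  0.27 -0.05] Max 0.05 gap 43.4 grip 35.0
[-0.33914468  0.32462969  0.88294759] [-0.1134  0.1085  0.2951] [-0.  0.  0.]
[-0.11156522 -0.45602275  0.88294759] [-0.0373 -0.1524  0.2951] [-0. -0.  0.]
```

>>> servo_tool(
  motion=[
    [[0,0,0,-0.012,0.0115,0.031,0.65],[0,0,0,-0.024,0.023,0.062,0.65],[0,0,0,-0.036,0.0345,0.094,0.65],[0,0,0,-0.048,0.046,0.125,0.65],[0,0,0,-0.06,0.0575,0.156,0.65],[0,0,0,-0.072,0.069,0.1875,0.65],[0,0,0,-0.084,0.0805,0.2185,0.65],[0,0,0,-0.096,0.092,0.25,0.65],[0,0,0,-0.108,0.1033,0.281,0.65],[0,0,0,-0.108,0.1033,0.281,0.65]],
  ],
)

```text
clock: 5.25
eef_pos: [561.7, 123.6, 171.6]
eef_rot: [2.68, 0.148, 1.093]
wrist_force: [-1.8, 2.3, -1.7]
finger_gap: 43.4
finger_force: 35.0
```

```bash
python3 st.py 1
python3 - <<'E'
from plan import *
shot('wrist','w2')
E
```

```text
clk 5.25 q [ 0.35  0.29  1.69 -0.52  1.    1.04] pos [561.7  123.61 171.58]
axial(L) 171.59 lateral [0.36 0.17 0.08] tilt err deg 0.33 ydir -23.2
F [-1.8  2.3 -1.7] Fax -0.2 Ftool [ 1.5 -3.   0.2] M [0.45 0.64 0.34] Max 0.36 gap 43.4 grip 35.0
```

View pics/w2.png

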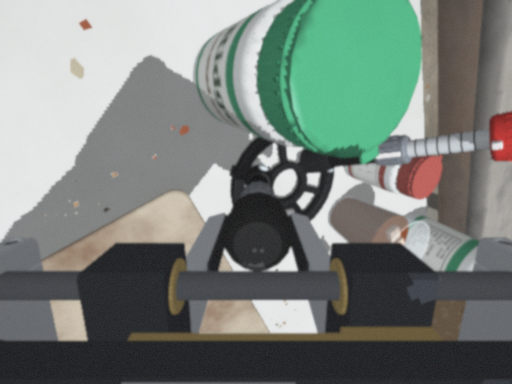

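The foot is gripped and turned, with the bottle clear at (330,70). I'll test the slide with a small pull.

>>> servo_tool(
  motion=[
    [[-0.001,0.001,0.0026,0,0,0,0.65],[-0.002,0.0019,0.0053,0,0,0,0.65],[-0.002,0.0019,0.0053,0,0,0,0.65]],
  ],
)

```text
clock: 5.6
eef_pos: [560.7, 124.5, 174.4]
eef_rot: [2.68, 0.147, 1.091]
wrist_force: [-2.2, 4.0, -3.3]
finger_gap: 43.1
finger_force: 35.0
```

```bash
python3 st.py 1
```

```text
clk 5.6 q [ 0.35  0.29  1.69 -0.52  1.01  1.04] pos [560.68 124.51 174.41]
axial(L) 174.73 lateral [0.4  0.05 0.14] tilt err deg 0.33 ydir -23.3
F [-2.2  4.  -3.3] Fax -0.8 Ftool [ 3.  -4.7  0.9] M [0.82 0.84 0.29] Max 0.25 gap 43.1 grip 35.0
```

>>> servo_tool(
  motion=[
    [[-0.0037,0.0042,0.0083,0,0,0,0.65],[-0.0068,0.0071,0.0163,0,0,0,0.65],[-0.0099,0.0101,0.0243,0,0,0,0.65],[-0.0129,0.013,0.0323,0,0,0,0.65],[-0.016,0.016,0.0403,0,0,0,0.65],[-0.0191,0.0189,0.0483,0,0,0,0.65],[-0.0222,0.0219,0.0563,0,0,0,0.65],[-0.0252,0.0248,0.0633,0,0,0,0.65],[-0.0252,0.0248,0.0633,0,0,0,0.65]],
  ],
)

```text
clock: 6.5
eef_pos: [548.2, 136.9, 206.9]
eef_rot: [2.679, 0.147, 1.091]
wrist_force: [-3.5, -1.0, 0.3]
finger_gap: 42.9
finger_force: 35.0
```

```bash
cat > meas.py <<'E'
from plan import *
import sys
tag=sys.argv[1]; p0=np.load('p.npy'); s=manip.read_state()
R=Ro.from_euler('xyz',s['eef_rot']).as_matrix(); T=s['eef_pos']
if len(sys.argv)>2: p0[3+int(sys.argv[2])]=float(sys.argv[3])
out=[]
for n in('scene','side'):
    c=shot(n,f'{tag}_{n}'); P=cloud(c)[c['range_z']>0]; P=P[P[:,2]>45]; out.append(P)
for P in out+[np.vstack(out)]:
    p=p0.copy()
    tl=(P-T)@R   # drop gripper
    P=P[~((tl[:,2]>-330)&(tl[:,2]<3)&(abs(tl[:,0])<60)&(abs(tl[:,1])<110)&~((np.hypot(tl[:,0],tl[:,1])<19)&(tl[:,2]>-48)))]
    for th in(10,6,6):
        Q=P[abs(sdf(p,P))<th]
        p=least_squares(lambda p:sdf(p,Q),p,loss='soft_l1',f_scale=2,x_scale=[1,1,.01,1,1,1]).x
    print(p.round(2),'L-red',(p[4]-p[3]).round(2),'R-red',(p[5]-p[3]).round(2))
E
python3 st.py 1;python3 meas.py a 1 60.4
```

```text
clk 6.5 q [ 0.38  0.24  1.67 -0.5   1.08  1.04] pos [548.24 136.91 206.88]
axial(L) 211.64 lateral [0.48 0.46 0.01] tilt err deg 0.27 ydir -23.3
F [-3.5 -1.   0.3] Fax 1.1 Ftool [-2.5 -2.5 -1.1] M [-0.1   0.87 -0.13] Max 0.21 gap 42.9 grip 35.0
[6.5807e+02 3.1830e+01 2.8000e-01 5.9400e+01 6.0420e+01 7.5910e+01] L-red 1.02 R-red 16.51
[6.5768e+02 3.2870e+01 2.8000e-01 6.1170e+01 6.1960e+01 7.7970e+01] L-red 0.79 R-red 16.81
[6.5788e+02 3.2280e+01 2.8000e-01 5.9880e+01 6.1430e+01 7.7120e+01] L-red 1.54 R-red 17.23
```

>>> servo_tool(
  motion=[
    [[-0.0003,-0.0007,-0.0014,0,0,0,0.65],[-0.0003,-0.0007,-0.0014,0,0,0,0.65],[-0.0003,-0.0007,-0.0014,0,0,0,0.65]],
  ],
)

```text
clock: 6.9
eef_pos: [548.4, 136.4, 205.7]
eef_rot: [2.679, 0.147, 1.092]
wrist_force: [-0.2, 0.2, 0.9]
finger_gap: 43.6
finger_force: 35.0
```

```bash
python3 st.py 1
```

```text
clk 6.9 q [ 0.38  0.24  1.67 -0.5   1.07  1.04] pos [548.44 136.42 205.69]
axial(L) 210.36 lateral [ 0.25  0.38 -0.04] tilt err deg 0.26 ydir -23.3
F [-0.2  0.2  0.9] Fax 0.9 Ftool [-0.   0.2 -0.9] M [-0.07  0.17  0.13] Max 0.19 gap 43.6 grip 35.0
```

>>> servo_tool(
  motion=[
    [[-0.0003,0.0003,0.0007,0,0,0,0.65],[-0.0003,0.0003,0.0007,0.0135,-0.013,-0.035,0.65],[-0.0003,0.0003,0.0007,0.027,-0.026,-0.07,0.65],[-0.0003,0.0003,0.0007,0.0405,-0.0388,-0.1055,0.65],[-0.0003,0.0003,0.0007,0.054,-0.0517,-0.1406,0.65],[-0.0003,0.0003,0.0007,0.0675,-0.0646,-0.1757,0.65],[-0.0003,0.0003,0.0007,0.081,-0.0775,-0.211,0.65],[-0.0003,0.0003,0.0007,0.0945,-0.0904,-0.246,0.65],[-0.0003,0.0003,0.0007,0.108,-0.1033,-0.281,0.65],[-0.0003,0.0003,0.0007,0.108,-0.1033,-0.281,0.65]],
  ],
)

```text
clock: 7.9
eef_pos: [548.6, 136.1, 206.0]
eef_rot: [2.755, -0.303, 0.183]
wrist_force: [6.0, -4.4, -1.0]
finger_gap: 42.9
finger_force: 35.0
```

```bash
python3 st.py 1
```

```text
clk 7.9 q [ 0.38  0.23  1.68 -0.5   1.07  2.04] pos [548.56 136.06 206.05]
axial(L) 210.52 lateral [ 0.43 -0.02  0.17] tilt err deg 0.27 ydir -86.4
F [ 6.  -4.4 -1. ] Fax -4.3 Ftool [4.5 4.1 4.3] M [-0.56 -0.61  0.  ] Max -0.0 gap 42.9 grip 35.0
```

>>> servo_tool(
  motion=[
    [[0.0003,-0.0003,0,0.0043,-0.0041,-0.0112,0.65],[0.0006,-0.0006,0,0.0065,-0.0062,-0.0168,0.65],[0.0006,-0.0006,0,0.0065,-0.0062,-0.0168,0.65]],
  ],
)

```text
clock: 8.2
eef_pos: [548.6, 136.0, 206.1]
eef_rot: [2.772, -0.323, 0.129]
wrist_force: [4.4, -4.1, 0.9]
finger_gap: 43.2
finger_force: 35.0
```

```bash
python3 st.py 1
```

```text
clk 8.2 q [ 0.38  0.23  1.68 -0.5   1.07  2.09] pos [548.61 136.04 206.06]
axial(L) 210.51 lateral [ 0.46 -0.04  0.19] tilt err deg 0.29 ydir -89.6
F [ 4.4 -4.1  0.9] Fax -2.0 Ftool [3.9 4.2 2. ] M [-0.85 -0.34  0.56] Max 0.68 gap 43.2 grip 35.0
```

>>> servo_tool(
  motion=[
    [[0,0,0,0,0,0,0.3],[0,0,0,0,0,0,0.2],[0,0,0,0,0,0,0.1],[-0.01,0.01,0.026,0,0,0,0.1],[-0.024,0.023,0.062,0,0,0,0],[-0.04,0.039,0.106,0,0,0,0],[-0.068,0.065,0.177,0,0,0,0],[-0.095,0.091,0.247,0,0,0,0],[-0.122,0.117,0.318,0,0,0,0],[-0.122,0.117,0.318,0,0,0,0]],
  ],
)

```text
clock: 9.2
eef_pos: [486.9, 196.4, 369.7]
eef_rot: [2.776, -0.329, 0.13]
wrist_force: [-0.8, -0.1, 0.2]
finger_gap: 94.1
finger_force: 0.0
```

```bash
python3 st.py 1; python3 meas.py b 1 60.4
python3 - <<'E'
from h import *
def crop(t,x0,x1,y0,y1):
    return cv2.resize(cv2.imread(t)[y0:y1,x0:x1],(400,400),interpolation=cv2.INTER_CUBIC)
cv2.imwrite('pics/c1.png',np.hstack([crop('pics/b_scene.png',250,350,130,230),crop('pics/b_side.png',230,330,150,250)]))
E
```

```text
clk 9.2 q [ 0.55  0.08  1.48 -0.47  1.45  2.07] pos [486.91 196.44 369.67]
axial(L) 395.5 lateral [1.51 0.3  0.47] tilt err deg 0.66 ydir -89.6
F [-0.8 -0.1  0.2] Fax 0.4 Ftool [-0.7  0.2 -0.4] M [0.14 0.28 0.03] Max 0.07 gap 94.1 grip 0.0
[6.5807e+02 3.1910e+01 2.8000e-01 5.9430e+01 5.9140e+01 7.6110e+01] L-red -0.29 R-red 16.69
[6.5778e+02 3.2850e+01 2.8000e-01 6.0960e+01 6.0850e+01 7.8730e+01] L-red -0.11 R-red 17.77
[6.5789e+02 3.2370e+01 2.8000e-01 5.9860e+01 6.0150e+01 7.7120e+01] L-red 0.29 R-red 17.26
```

View pics/c1.png

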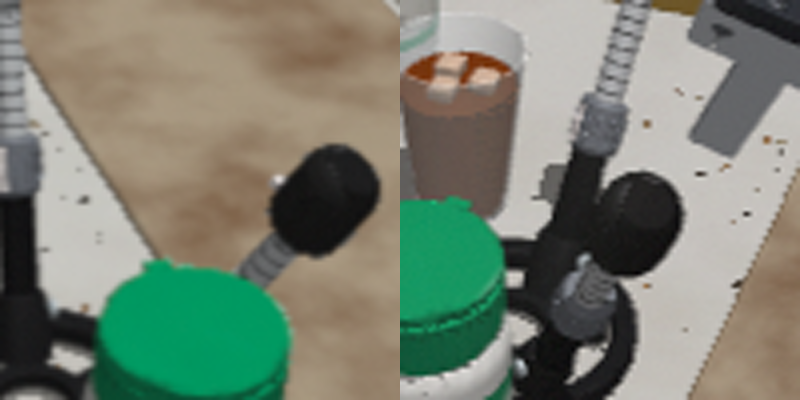

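The left leg now matches red within 0.3 mm. The tab shows at crop (278,182). I'll compare its angle with the locked start image.

```bash
cat > tab.py <<'E'
from plan import *
import sys
def tab(t,i,pp):
    p=np.array(pp);o,d=axis(p,i);L=182+p[3+i]
    c=load(t);W=cloud(c);X=frame(d,p[2]+AZ[i])
    T=(W-o)@d; q=W-o-T[...,None]*d; r=np.linalg.norm(q,axis=-1)
    a=np.degrees(np.arctan2(q@np.cross(d,X[:,1]),q@X[:,1]))
    f=c['frame'].min(-1).astype(int)
    for nm,m in(('tab',(T>L-53)&(T<L-34)&(r>17)&(r<33)&(f>130)),('line',(T>86)&(T<128)&(r>13)&(r<21)&(f>170))):
        print(t,i,nm,m.sum(),a[m].round().astype(int)[:25],r[m].mean().round(1) if m.any() else '')
E
python3 - <<'E'
from tab import *
A=[657.98,31.9,.284,59.5,20.3,76.1];B=[657.7,32.9,.284,61.,21.8,78.6]
for i in range(3): tab('s0',i,A);tab('d0',i,B)
A[4]=59.4;B[4]=60.9
tab('b_scene',1,A);tab('b_side',1,B);tab('w1',1,[656.7,31.3,.283,61.5,21,77.1]);tab('w1',2,[656.7,31.3,.283,61.5,21,77.1])
E
```

```text
s0 0 tab 11 [159 146 150 148 149 144 153 144 142 142 145] 25.3
s0 0 line 2 [159 143] 17.6
d0 0 tab 11 [153 155 156 144 147 151 158 142 147 151 146] 27.4
d0 0 line 6 [146 147 147 157 149 148] 18.1
s0 1 tab 4 [156 151 162 153] 25.2
s0 1 line 0 [] 
d0 1 tab 0 [] 
d0 1 line 0 [] 
s0 2 tab 5 [154 157 152 157 153] 26.0
s0 2 line 0 [] 
d0 2 tab 6 [153 158 164 156 152 157] 26.9
d0 2 line 0 [] 
b_scene 1 tab 5 [156 152 148 155 155] 24.9
b_scene 1 line 0 [] 
b_side 1 tab 2 [19  6] 21.6
b_side 1 line 0 [] 
w1 1 tab 22 [161 162 161 161 160 160 158 158 158 157 156 156 155 155 154 153 153 151
 152 151 149 149] 25.7
w1 1 line 0 [] 
w1 2 tab 47 [147 147 149 147 148 151 151 151 152 149 150 155 158 153 158 155 155 155
 116 157 159 157 157 157 157] 26.0
w1 2 line 1 [-56] 14.3
```

Run:
```python
from plan import *
p=np.load('p.npy');p[4]=60.2;np.save('p.npy',p)
t,R=leg(2,60,-45);print(t);rel(t,R)
```

```text
[ 609.13206502 -164.28224713  301.82841393]
rel [0.244, -0.7187, -0.1258, 0.1828, 0.0533, 0.2743] mm 384.7 deg 60.1
```

>>> servo_tool(
  motion=[
    [[0.02,-0.06,0,0.018,0.005,0.027,0],[0.05,-0.14,0,0.036,0.01,0.054,0],[0.08,-0.23,0,0.055,0.016,0.082,0],[0.11,-0.32,0,0.075,0.022,0.112,0],[0.14,-0.41,0,0.098,0.028,0.145,0],[0.17,-0.5,0,0.12,0.035,0.18,0],[0.2,-0.58,0,0.142,0.041,0.213,0],[0.22,-0.65,-0.03,0.162,0.047,0.243,0],[0.24,-0.7,-0.08,0.178,0.052,0.268,0],[0.244,-0.7187,-0.1258,0.1828,0.0533,0.2743,0]],
  ],
)

```text
clock: 10.3
eef_pos: [609.2, -169.9, 295.4]
eef_rot: [-2.886, -0.425, 0.778]
wrist_force: [-1.0, -0.1, -0.9]
finger_gap: 94.0
finger_force: 0.0
```

```bash
python3 st.py 2
python3 - <<'E'
from plan import *
p0=np.load('p.npy');c=shot('wrist','w3')
P=cloud(c)[c['range_z']>0];P=P[P[:,2]>45];p=p0.copy()
for th in(10,6,6):
    Q=P[abs(sdf(p,P))<th];p=least_squares(lambda p:sdf(p,Q),p,loss='soft_l1',f_scale=2,x_scale=[1,1,.01,1,1,1]).x
a,_=leg(2,0,0,p);b,_=leg(2,0,0,p0);print(p.round(2),a,b)
q=(p+p0)/2
t,R=leg(2,-32,-45,q);rel(t,R)
E
```

```text
clk 10.3 q [-0.53  0.5   1.11  0.47  1.67  0.23] pos [ 609.24 -169.92  295.38]
axial(L) 316.06 lateral [-0.25 -7.06 -3.68] tilt err deg 0.34 ydir -39.3
F [-1.  -0.1 -0.9] Fax -0.7 Ftool [-1.1 -0.5  0.7] M [-0.25  0.12 -0.04] Max -0.06 gap 94.0 grip 0.0
[6.5666e+02 3.1180e+01 2.8000e-01 6.1670e+01 5.9420e+01 7.8480e+01] [ 614.98859699 -138.04834991  249.98602618] [ 615.82597818 -136.92088203  248.85155836]
rel [0.021, 0.0924, -0.141, -0.0021, -0.0039, 0.0013] mm 84.9 deg 0.8
```

>>> servo_tool(
  motion=[
    [[0,0,0,0,0,0,0],[0,0,0,0,0,0,0]],
  ],
)

```text
clock: 10.55
eef_pos: [609.3, -163.8, 303.4]
eef_rot: [-2.898, -0.426, 0.785]
wrist_force: [0.5, 0.5, 1.1]
finger_gap: 94.0
finger_force: 0.0
```

```bash
python3 st.py 2
python3 - <<'E'
from plan import *
p=np.load('p.npy');p=(p+np.array([656.66,31.18,.282,61.67,59.42,78.48]))/2 ;p[5]=77.4
t,R=leg(2,-32,-45,p);rel(t,R);t,R=leg(2,15,-45,p);rel(t,R)
E
```

```text
clk 10.55 q [-0.52  0.49  1.11  0.47  1.67  0.23] pos [ 609.3  -163.81  303.35]
axial(L) 320.3 lateral [0.3  0.98 0.54] tilt err deg 0.15 ydir -39.1
F [0.5 0.5 1.1] Fax 0.6 Ftool [ 1.1 -0.2 -0.6] M [-0.25  0.16 -0.01] Max -0.06 gap 94.0 grip 0.0
rel [0.0194, 0.0822, -0.1651, 0.0006, 0.0003, 0.0003] mm 92.7 deg 0.1
rel [0.0089, 0.0394, -0.0821, 0.0006, 0.0003, 0.0003] mm 45.8 deg 0.1
```

>>> servo_tool(
  motion=[
    [[0.0025,0.0105,-0.02,0,0,0,0],[0.0045,0.02,-0.041,0,0,0,0],[0.0067,0.03,-0.0615,0,0,0,0],[0.0089,0.0394,-0.082,0,0,0,0],[0.0115,0.05,-0.103,0,0,0,0],[0.014,0.061,-0.124,0,0,0,0],[0.0167,0.0715,-0.1445,0,0,0,0],[0.0194,0.0822,-0.165,0,0,0,0],[0.0194,0.0822,-0.165,0,0,0,0.2],[0.0194,0.0822,-0.165,0,0,0,0.3]],
  ],
)

```text
clock: 11.55
eef_pos: [619.1, -123.5, 219.5]
eef_rot: [-2.896, -0.426, 0.785]
wrist_force: [0.7, -0.7, 0.6]
finger_gap: 81.4
finger_force: 0.0
```

>>> servo_tool(
  motion=[
    [[0,0,0,0,0,0,0.4],[0,0,0,0,0,0,0.5],[0,0,0,0,0,0,0.6],[0,0,0,0,0,0,0.6],[0,0,0,0,0,0,0.6]],
  ],
  newtons=5,
)

```text
clock: 12.05
eef_pos: [618.8, -123.4, 219.6]
eef_rot: [-2.895, -0.426, 0.785]
wrist_force: [-5.7, 3.7, 2.9]
finger_gap: 43.5
finger_force: 5.0
```

```bash
python3 st.py 2
```

```text
clk 12.05 q [-0.45  0.51  1.27  0.48  1.49  0.21] pos [ 618.76 -123.39  219.6 ]
axial(L) 226.86 lateral [-0.67 -1.21 -0.71] tilt err deg 0.04 ydir -39.1
F [-5.7  3.7  2.9] Fax 1.5 Ftool [-0.1 -7.2 -1.5] M [0.66 1.16 0.63] Max -0.04 gap 43.5 grip 5.0
```

>>> servo_tool(
  motion=[
    [[-0.0014,0.0009,0.0007,0,0,0,0.65],[-0.0014,0.0009,0.0007,0,0,0,0.65],[-0.0014,0.0009,0.0007,0,0,0,0.65]],
  ],
  newtons=35,
)

```text
clock: 12.35
eef_pos: [618.3, -123.1, 219.7]
eef_rot: [-2.896, -0.426, 0.785]
wrist_force: [-0.4, 0.8, 0.7]
finger_gap: 43.0
finger_force: 35.0
```

```bash
python3 st.py 2
```

```text
clk 12.35 q [-0.45  0.51  1.27  0.48  1.48  0.21] pos [ 618.33 -123.09  219.74]
axial(L) 226.9 lateral [-1.1 -0.9 -0.6] tilt err deg 0.07 ydir -39.1
F [-0.4  0.8  0.7] Fax 0.3 Ftool [ 0.5 -0.9 -0.3] M [-0.25  0.2  -0.13] Max -0.18 gap 43.0 grip 35.0
```

Now the 1.0 rad unlock about d: (-0.0355, -0.1452, 0.281).

>>> servo_tool(
  motion=[
    [[0,0,0,-0.004,-0.0161,0.0312,0.65],[0,0,0,-0.0079,-0.0323,0.0625,0.65],[0,0,0,-0.0118,-0.0484,0.0937,0.65],[0,0,0,-0.0158,-0.0645,0.125,0.65],[0,0,0,-0.0197,-0.0807,0.156,0.65],[0,0,0,-0.0237,-0.0968,0.1875,0.65],[0,0,0,-0.0276,-0.113,0.2187,0.65],[0,0,0,-0.0316,-0.129,0.25,0.65],[0,0,0,-0.0355,-0.1452,0.281,0.65],[0,0,0,-0.0355,-0.1452,0.281,0.65]],
  ],
)

```text
clock: 13.35
eef_pos: [619.0, -123.4, 219.7]
eef_rot: [2.885, -0.42, 1.896]
wrist_force: [4.7, -0.4, -2.5]
finger_gap: 42.9
finger_force: 35.0
```

>>> servo_tool(
  motion=[
    [[0.0003,0.0014,-0.0026,0,0,0,0.65],[0.0007,0.0027,-0.0053,0,0,0,0.65],[0.0007,0.0027,-0.0053,0,0,0,0.65]],
  ],
)

```text
clock: 13.65
eef_pos: [619.2, -122.0, 217.2]
eef_rot: [2.886, -0.421, 1.893]
wrist_force: [6.1, -1.2, -1.2]
finger_gap: 43.1
finger_force: 35.0
```

```bash
python3 st.py 2
```

```text
clk 13.65 q [-0.45  0.51  1.27  0.48  1.48 -0.79] pos [ 619.24 -122.01  217.18]
axial(L) 224.05 lateral [-0.51 -1.11 -0.64] tilt err deg 0.18 ydir 12.4
F [ 6.1 -1.2 -1.2] Fax -1.2 Ftool [-3.3  5.3  1.2] M [-0.68 -1.08 -0.38] Max 0.23 gap 43.1 grip 35.0
```

>>> servo_tool(
  motion=[
    [[0.0022,0.0023,-0.005,0,0,0,0.65],[0.0028,0.0049,-0.01,0,0,0,0.65],[0.0034,0.0075,-0.015,0,0,0,0.65],[0.0039,0.01,-0.02,0,0,0,0.65],[0.0045,0.0126,-0.025,0,0,0,0.65],[0.0045,0.0126,-0.025,0,0,0,0.65],[0.0045,0.0126,-0.025,0,0,0,0.65]],
  ],
)

```text
clock: 14.35
eef_pos: [621.0, -115.2, 204.1]
eef_rot: [2.888, -0.423, 1.893]
wrist_force: [5.1, -1.8, -3.3]
finger_gap: 42.7
finger_force: 35.0
```

```bash
python3 st.py 2; python3 meas.py e 2 60.2
```

```text
clk 14.35 q [-0.44  0.52  1.29  0.48  1.45 -0.8 ] pos [ 620.96 -115.19  204.13]
axial(L) 209.22 lateral [-0.44 -1.06 -0.6 ] tilt err deg 0.05 ydir 12.4
F [ 5.1 -1.8 -3.3] Fax -2.6 Ftool [-4.4  3.8  2.6] M [-0.74 -1.06 -0.43] Max 0.19 gap 42.7 grip 35.0
[6.5787e+02 3.2000e+01 2.8000e-01 5.9400e+01 5.9280e+01 5.9690e+01] L-red -0.13 R-red 0.29
[6.5763e+02 3.2870e+01 2.8000e-01 6.1260e+01 6.0760e+01 6.1650e+01] L-red -0.49 R-red 0.39
[6.577e+02 3.241e+01 2.800e-01 5.990e+01 6.019e+01 6.063e+01] L-red 0.29 R-red 0.73
```

>>> servo_tool(
  motion=[
    [[0.001,-0.0006,-0.0002,0,0,0,0.65],[0.001,-0.0006,-0.0002,0.0045,0.0182,-0.035,0.65],[0.001,-0.0006,-0.0002,0.0089,0.0363,-0.07,0.65],[0.001,-0.0006,-0.0002,0.0133,0.0545,-0.1055,0.65],[0.001,-0.0006,-0.0002,0.0178,0.0726,-0.1406,0.65],[0.001,-0.0006,-0.0002,0.0222,0.0907,-0.1757,0.65],[0.001,-0.0006,-0.0002,0.0267,0.1089,-0.211,0.65],[0.001,-0.0006,-0.0002,0.0311,0.127,-0.246,0.65],[0.001,-0.0006,-0.0002,0.0355,0.1452,-0.281,0.65],[0.001,-0.0006,-0.0002,0.0355,0.1452,-0.281,0.65]],
  ],
)

```text
clock: 15.45
eef_pos: [620.4, -115.1, 204.1]
eef_rot: [-2.891, -0.423, 0.78]
wrist_force: [-4.6, 2.6, -1.0]
finger_gap: 43.0
finger_force: 35.0
```

```bash
python3 st.py 2
```

```text
clk 15.45 q [-0.44  0.52  1.29  0.48  1.46  0.21] pos [ 620.42 -115.13  204.1 ]
axial(L) 209.23 lateral [-0.98 -0.99 -0.64] tilt err deg 0.19 ydir -39.3
F [-4.6  2.6 -1. ] Fax -1.5 Ftool [-1.7 -4.9  1.6] M [-0.19  0.83  0.32] Max -0.08 gap 43.0 grip 35.0
```

>>> servo_tool(
  motion=[
    [[-0.0005,0.0003,0.0001,0.0014,0.0058,-0.0112,0.65],[-0.0009,0.0006,0.0002,0.0022,0.0091,-0.0176,0.65],[-0.0009,0.0006,0.0002,0.0022,0.0091,-0.0176,0.65]],
  ],
)

```text
clock: 15.75
eef_pos: [620.2, -115.1, 204.2]
eef_rot: [-2.867, -0.408, 0.718]
wrist_force: [-5.6, 0.7, -2.4]
finger_gap: 42.9
finger_force: 35.0
```

```bash
python3 st.py 2
```

```text
clk 15.75 q [-0.44  0.52  1.29  0.48  1.45  0.27] pos [ 620.17 -115.13  204.19]
axial(L) 209.34 lateral [-1.22 -0.94 -0.64] tilt err deg 0.15 ydir -42.5
F [-5.6  0.7 -2.4] Fax -1.8 Ftool [-4.4 -3.9  1.8] M [-0.37  0.88  1.01] Max 0.54 gap 42.9 grip 35.0
```

>>> servo_tool(
  motion=[
    [[-0.0004,0,0,0.0007,0.0029,-0.0056,0.65],[-0.0004,0,0,0.0007,0.0029,-0.0056,0.65]],
  ],
)

```text
clock: 15.95
eef_pos: [620.0, -115.2, 204.1]
eef_rot: [-2.859, -0.402, 0.698]
wrist_force: [-6.8, 0.9, -2.6]
finger_gap: 43.1
finger_force: 35.0
```

```bash
python3 st.py 2
```

```text
clk 15.95 q [-0.44  0.52  1.29  0.48  1.45  0.29] pos [ 619.96 -115.25  204.12]
axial(L) 209.35 lateral [-1.43 -1.05 -0.73] tilt err deg 0.16 ydir -43.5
F [-6.8  0.9 -2.6] Fax -2.0 Ftool [-5.3 -4.7  2. ] M [-0.5   0.89  0.99] Max 0.52 gap 43.1 grip 35.0
```

>>> servo_tool(
  motion=[
    [[-0.0004,0,0,0,0,0,0.65],[-0.0006,0.0001,-0.0001,0.0007,0.0029,-0.0056,0.65],[-0.0008,0.0001,-0.0002,0.0014,0.0058,-0.0112,0.65],[-0.0008,0.0001,-0.0002,0.0014,0.0058,-0.0112,0.65]],
  ],
  newtons=50,
)

```text
clock: 16.35
eef_pos: [620.0, -115.0, 204.3]
eef_rot: [-2.844, -0.392, 0.656]
wrist_force: [-5.2, 2.7, -3.0]
finger_gap: 42.8
finger_force: 50.0
```

```bash
python3 st.py 2
```

```text
clk 16.35 q [-0.44  0.52  1.29  0.48  1.45  0.33] pos [ 620.03 -115.04  204.27]
axial(L) 209.39 lateral [-1.36 -0.84 -0.6 ] tilt err deg 0.1 ydir -45.7
F [-5.2  2.7 -3. ] Fax -3.3 Ftool [-3.5 -4.6  3.3] M [-0.29  0.52  1.63] Max 1.23 gap 42.8 grip 50.0
```

>>> servo_tool(
  motion=[
    [[0,0,0,-0.0011,-0.0044,0.0085,0.65],[0,0,0,-0.0011,-0.0044,0.0085,0.4],[0,0,0,-0.0011,-0.0044,0.0085,0.2],[0,0,0,-0.0011,-0.0044,0.0085,0.05],[-0.003,-0.012,0.023,-0.0011,-0.0044,0.0085,0],[-0.008,-0.033,0.064,-0.0011,-0.0044,0.0085,0],[-0.015,-0.06,0.117,-0.0011,-0.0044,0.0085,0],[-0.024,-0.097,0.188,-0.0011,-0.0044,0.0085,0],[-0.033,-0.137,0.265,-0.0011,-0.0044,0.0085,0],[-0.033,-0.137,0.265,-0.0011,-0.0044,0.0085,0]],
  ],
)

```text
clock: 17.35
eef_pos: [603.9, -186.7, 343.4]
eef_rot: [-2.867, -0.404, 0.689]
wrist_force: [0.1, 0.5, 0.3]
finger_gap: 94.1
finger_force: 0.0
```

```bash
python3 st.py 2; python3 meas.py g 2 60.2
python3 - <<'E'
from tab import *
p=[656.9,31.6,.283,60.5,60.2,60.4]
c=shot('wrist','w4'); W=cloud(c)
for i in range(3): tab('w4',i,p)
tab('w3',1,[656.7,31.2,.283,61.7,59.6,78.5]);tab('w3',2,[656.7,31.2,.283,61.7,59.6,78.5]);tab('w3',0,[656.7,31.2,.283,61.7,59.6,78.5])
for i in range(3): tab('g_scene',i,[657.98,31.9,.284,59.5,59.3,59.6])
E
```

```text
clk 17.35 q [-0.55  0.49  1.02  0.47  1.76  0.33] pos [ 603.87 -186.66  343.37]
axial(L) 366.67 lateral [ 0.03 -0.73 -0.37] tilt err deg 0.58 ydir -44.2
F [0.1 0.5 0.3] Fax 0.0 Ftool [ 0.5 -0.3 -0. ] M [-0.24  0.16 -0.01] Max -0.05 gap 94.1 grip 0.0
[6.5792e+02 3.1940e+01 2.8000e-01 5.9390e+01 5.9210e+01 5.9190e+01] L-red -0.19 R-red -0.2
[6.5765e+02 3.2820e+01 2.8000e-01 6.1090e+01 6.0890e+01 6.0520e+01] L-red -0.2 R-red -0.57
[6.5775e+02 3.2380e+01 2.8000e-01 5.9870e+01 6.0200e+01 5.9960e+01] L-red 0.34 R-red 0.09
w4 0 tab 43 [147 141 137 130 148 155 146 151 151 153 157 146 155 155 159 158 147 156
 157 158 159 -73 152 158 157] 24.5
w4 0 line 4 [152 147 152 152] 18.0
w4 1 tab 23 [155 156 158 151 153 154 155 148 150 151 152 153 145 147 148 149 150  98
  98  92  74  80  84] 24.8
w4 1 line 0 [] 
w4 2 tab 25 [151 148 156 153 151 148 145 156 154 151 148 145 157 151 148 145 157 154
 151 148 145 155 152 148 145] 24.7
w4 2 line 0 [] 
w3 1 tab 24 [159 155 156 157 152 153 154 156 149 151 152 153 154 155 146 148 149 151
 152 153 147 148 149 150] 26.5
w3 1 line 0 [] 
w3 2 tab 38 [154 151 149 147 145 156 154 151 149 147 145 156 154 151 149 147 145 156
 154 151 149 147 144 156 154] 25.1
w3 2 line 5 [150 146 155 150 145] 17.0
w3 0 tab 11 [ 164  -67  165  -76  171  177  -82 -177  -99 -110 -103] 19.9
w3 0 line 17 [145 148 148 159 141 160 143 153 145 148 151 147 148 147 150 154 149] 18.0
g_scene 0 tab 11 [152 154 149 145 149 147 151 144 140 145 145] 25.3
g_scene 0 line 3 [155 176 155] 17.3
g_scene 1 tab 4 [152 151 144 148] 25.6
g_scene 1 line 0 [] 
g_scene 2 tab 4 [155 159 153 156] 30.0
g_scene 2 line 0 []
```

View pics/w4.png

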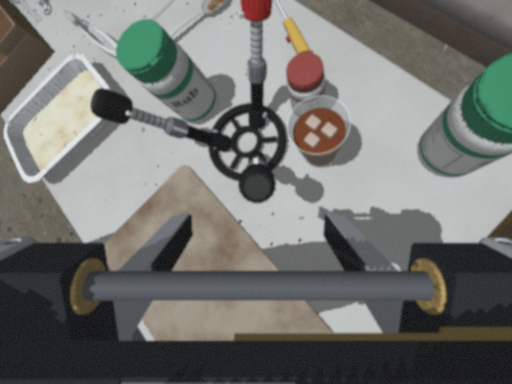

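The final wrist view shows the right foot at (257,182), the left at (110,105) and the red at (257,8). All three tabs sit at about 151° about their axes (the locked angle), and the bottles and cup haven't moved. Handing in.

```bash
python3 -c "
from cell import manip
print(manip.sign_off())"
```

```text
the job is handed in; nothing more can be done
None
```

I set both black-footed legs to the red leg's length (within about 0.6 mm by camera), turned them back to their locked stops and released them; the stand, bottles and cup showed no movement, and the job was handed in at about 17 s.

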